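# Index the rosette by one petal and lock it

### The arm

A 6-joint arm with a two-finger parallel gripper is mounted at the origin on the work surface. World frame = base frame: x ahead of the robot, y to its left, z up, the work surface at z = 0. Lengths are in m, angles in rad, forces in N, time in s.
With the tool pointing down it reaches from about 0.35 to 0.775 m from the base axis. Payload 5.5 kg.
Tool frame: the origin (TCP) lies at the very end of the fingers, on their centre line; the grasp point (between the pads) lies 19 mm behind it; z points along the fingers, y is the line along which they close (so a half turn about z gives the same grasp; the last joint's range is limited). The gripper opens to 85 mm and grips with 20 to 120 N. Pads are 22 mm wide; open, the fingers measure 114 mm over their backs; the gripper's body (76 mm by 85 mm) begins 54 mm behind the grasp point. The pads swing forward as they close: fully open they stand 13 mm farther back than shut.
Start: joints at [-1.432, 0.313, 0.046, 1.304, 0, 1.431], TCP at [0.158, -0.553, 0.231] pointing down, gripper open.
Joint ranges: [-2.76, 2.76], [-0.86, 1.69], [-1.03, 1.26], [-2.2, 2.34], [-1.47, 1.5], [-3.14, 3.14]. Speed limits (rad/s): [2.57, 2.57, 3.14, 3.14, 3.14, 3.14].

### API

Orientations are given as a unit quaternion [w, x, y, z].
In Python, from workcell import env, read_camera, get_calibration gives the robot as it stands.
- The arm moves only by the tool jog_arm, never from a script. Its argument "motion" is one flat list of numbers, 7 for each row, row after row: the shift along the tool's x, y, z as a fraction of full scale, then the turn, a rotation vector about the tool's x, y, z as a fraction of full scale, then the opening, from 0 (shut) to 1 (fully open). In form: [x, y, z, wx, wy, wz, grip, x, y, z, wx, wy, wz, grip, ...]. A call has 1 to 12 rows; each row is the pose to reach, as a shift and turn from the pose commanded when the call began, along the tool's axes at that moment; what a row does not reach only later rows make up. Full scale, the value 1, is 0.2 m for a shift and 90 degrees for a turn. A row lasts 1/8 s, in which the tool goes at most 62.5 mm and 10.7 degrees, less where a joint would pass 70% of its speed; a pose out of reach is approached as far as the arm can. A call with a number of a shift or a turn outside -1 to 1 is refused whole. A call with a gripper value outside its range is refused whole. The fingers move at their own pace and stop on an object; "newtons" is the grip in N (left out, the last holds). Time passes only in rows, so rows that repeat a pose let the fingers close. It gives the time, the measured TCP pose, the force, the opening and the grip force at its end, in the units of the state.
- env.get_state(): the state, without advancing time (a new reading comes with each control period).
- read_camera(name): name is "scene" or "top"; returns the picture (420x560x3 uint8, red, green, blue); there is no depth.
- get_calibration(name): a dict with "fx", "fy", "cx", "cy" (pixels), "dist" ([k1, k2, p1, p2, k3] as OpenCV has them; the pictures are not rectified), "world_from_camera" (4x4, takes a point from camera to world coordinates). Camera axes: x right, y down, z forward; pixel columns grow to the right and rows downward; lengths in m; the calibration is good to about 2 mm. A picture is of the moment at which its call begins. get_calibration takes no time and is no camera call.
- env.hand_in(): hands the job in; it is judged then, once.
The state is a dict: "clock": time; "joint_pos": joint angles; "qvel": joint speeds; "tau": joint torques, N m; "tcp_pos": TCP position; "orientation": TCP orientation; "wrist_force": force on the tool from outside, world axes, zero at the start; "ft_torque": the same for the moment, N m; "finger_gap": finger opening in m; "grip_force": force on a finger pad.
Only numpy, scipy, OpenCV 4.12 (cv2) and the standard library are available. Lean on these libraries where they do the work, as an engineer would, in place of code of your own. Each camera call takes 0.05 s, during which the arm holds its last target. There are 200 camera calls.

### The job

Bring the next petal of the rosette round: push the fixture's flat hand wheel clockwise (seen from above) by its upright handle through exactly one full turn, so that the handle is back where it began, then push the lock lever's knob towards the robot until the lever is over at its stop. Only push, gently, with the fingers - do not grip the handle or the knob - and leave the tools and pieces lying about where they are.

Things in the scene. Friction and masses are not known exactly. Their poses are not given: they have to be found in the camera images.
- fixture: fixed flat grey housing, 170 (x) by 410 (y), top 60 above the bench, foot 200 x 440. Origin on the bench near its middle; own x points away from the robot, own y to its left (turned up to 15 degrees). Along own y: hand wheel at -120, rotary table (150 across) with the rosette at +65 (124 high), lock lever's pivot at +165. A turn of the wheel moves the table by 30 degrees
- wheel_axis (a point): point on the vertical axis of the hand wheel, level with the top of its rim, 104 above the bench. The wheel lies flat, three-spoked, steel, 160 across
- wheel_handle (a point): upright black round handle fixed on the wheel's rim, 66 from the axis; 22 across, 55 tall. This point is the centre of its underside, 103 above the bench; its top is at 158. It may stand anywhere round the wheel at the start
- wheel (a joint): angle of the hand wheel in rad; grows clockwise as seen from above, one turn is 6.283; starts at 0.3 to 5.8. At 0 the handle lies from the axis along the fixture's own +x. No stops; about 2 N at the handle turns it, and it stays where it is left
- lock_pivot (a point): point on the vertical axis of the lock lever, 84 above the bench, at the left end of the housing
- lock_knob (a point): upright black round knob at the end of the lock lever, 60 from the pivot; 22 across, 42 tall. This point is the centre of its underside, 89 above the bench; its top is at 131
- lock (a joint): angle of the flat lock lever in rad; grows counter-clockwise seen from above, as the knob goes towards the robot: 0 = free, knob far from the robot (45 degrees from the fixture's own +x towards own +y), 1.5 = locked, at its stop; starts at 0 to 0.25. About 2 N at the knob moves it; it stays where it is left
- mallet: bystander: carver's wooden mallet standing on its head, 240 tall, 96 across; origin at the centre of its foot
- chisel_long: bystander: carving chisel lying down, about 250 long, 24 thick; origin under its round handle
- chisel_short: bystander: carving chisel lying down, about 200 long, 24 thick; origin under its round handle
- carving: bystander: carved wooden block with two scrolls, 120 x 180 x 45; origin at the centre of its underside
- stone: bystander: sharpening stone on a wooden base, 50 x 150 x 28; origin at the centre of its underside
- bench_dog: bystander: square wooden bench dog standing upright, 30 x 30 x 70; origin at the centre of its underside
- jar: bystander: closed jar, 60 across, 80 tall; origin at the centre of its underside
- wedge: bystander: small wooden wedge, 45 x 16 x 14, lying on top of the housing between wheel and rotary table; origin at the centre of its underside

How it is judged:
By the outcome, as a careful person would: the job done as asked, in the order asked, and still so for the second after the job is handed in, with the robot touching nothing.
It also fails if it takes over 72 s, if anything falls off the work surface, if the arm or the gripper's body presses on something with over 40 N, if the wrist force passes 120 N, or if a joint passes its speed limit or range.

## Working session

There is one attempt and no reset: what is moved stays moved. The work goes in short steps, Python scripts to look and compute and a tool call to move; the robot and the scene stay as the last step left them, time stands still between calls to the robot, and variables do not carry over. Pictures are saved under pics/ and viewed, at most 12 in all, crops included, and the job is handed in when it is done.

Besides the shell and the picture viewer there is one more tool, called after ">>>" by a JSON object that holds its "name" and its "arguments". jog_arm: Moves the arm, as the interface text tells. Shift numbers are shares of 0.2 m and turn numbers shares of 90 degrees, none past 1 either way. Its arguments: {"type":"object","properties":{"motion":{"type":"array","items":{"type":"number"}},"newtons":{"type":"number"}},"required":["motion"]}

```bash
mkdir -p pics
cat > h.py <<'E'
import numpy as np, cv2
from workcell import env, read_camera, get_calibration
def ray(cam,uv,z):
    c=get_calibration(cam);K=np.array([[c['fx'],0,c['cx']],[0,c['fy'],c['cy']],[0,0,1]])
    p=cv2.undistortPoints(np.array([[uv]],float),K,np.array(c['dist'],float))[0,0]
    T=np.array(c['world_from_camera']);d=T[:3,:3]@[p[0],p[1],1];o=T[:3,3]
    return o+d*(z-o[2])/d[2]
def proj(cam,P):
    c=get_calibration(cam);K=np.array([[c['fx'],0,c['cx']],[0,c['fy'],c['cy']],[0,0,1]])
    T=np.linalg.inv(np.array(c['world_from_camera']))
    return cv2.projectPoints(np.array([P],float),cv2.Rodrigues(T[:3,:3])[0],T[:3,3],K,np.array(c['dist'],float))[0][0,0]
def shot(cam,name):
    im=read_camera(cam)[:,:,::-1].copy();cv2.imwrite('pics/'+name+'.png',im);return im
E
python3 - <<'E'
from h import *
for c in('top','scene'):
    im=shot(c,c+'0'); print(np.round(get_calibration(c)['world_from_camera'],3))
a=cv2.imread('pics/top0.png');cv2.imwrite('pics/top0b.png',cv2.resize(a,(800,600)))
print(env.get_state())
E
```

```text
[[-0.019 -0.987  0.161  0.36 ]
 [-1.     0.019  0.002  0.064]
 [-0.005 -0.161 -0.987  1.472]
 [ 0.     0.     0.     1.   ]]
[[ 0.733  0.53  -0.426  0.974]
 [ 0.68  -0.571  0.461 -0.351]
 [ 0.001 -0.627 -0.779  0.829]
 [ 0.     0.     0.     1.   ]]
{'clock': 0.1, 'joint_pos': array([-1.43156898e+00,  3.13945012e-01,  4.51055430e-02,  1.30363264e+00,
        2.67271653e-05,  1.43117639e+00]), 'qvel': array([ 2.35441248e-04, -3.98870652e-04,  2.61573753e-03, -6.92892083e-04,
       -1.25477309e-03, -1.40786908e-05]), 'tau': array([ 2.19144815e-03, -4.81725705e+01,  2.99243993e+01,  1.27527575e-02,
       -9.94292895e-05,  2.94282172e-07]), 'tcp_pos': array([ 0.15819018, -0.55233136,  0.23049215]), 'orientation': array([-8.37886520e-04,  9.90295912e-01,  1.38972312e-01,  1.35280482e-05]), 'wrist_force': array([-1.06792874,  0.25603761, -0.53873364]), 'ft_torque': array([-0.01961839, -0.0527949 , -0.00342146]), 'grip_force': 0.0, 'finger_gap': 0.08563385386989518}
```

View pics/top0b.png

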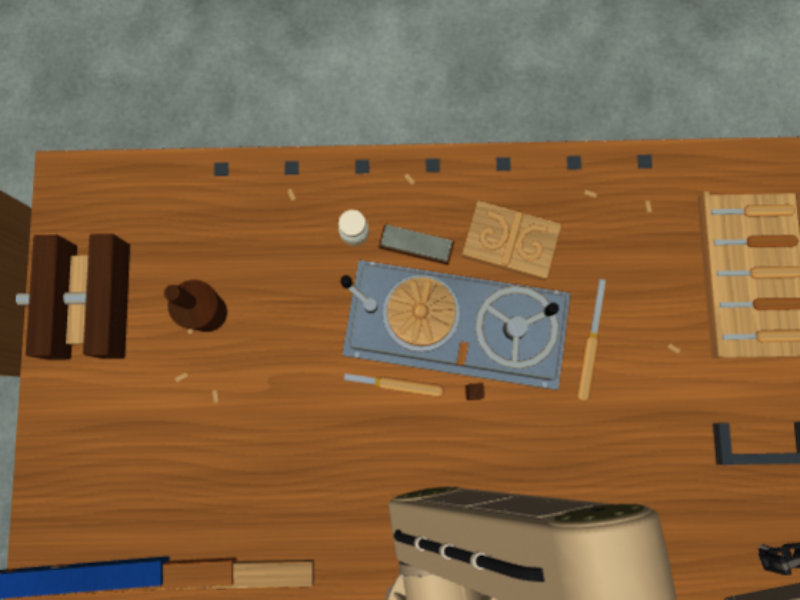

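View pics/scene0.png

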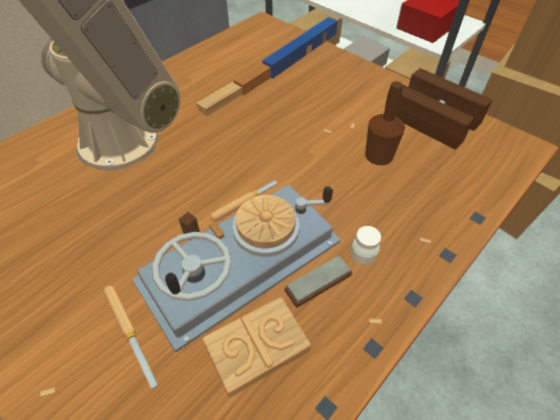

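The top view shows the wheel hub at about (517,327), the handle at (551,310), the lock pivot at (370,305) and the knob at (347,282), all in the 800-px picture. The mallet stands well to the left. In the scene view the handle is at (173,283) and the knob at (327,194).

```bash
cat > m.py <<'E'
from h import *
from scipy.optimize import least_squares
def blob(im,cam,uv,z,r=16):
    x,y=map(int,uv);v=im.max(2).copy();m=np.zeros_like(v);m[y-r:y+r,x-r:x+r]=(v[y-r:y+r,x-r:x+r]<55)
    n,l,s,c=cv2.connectedComponentsWithStats(m)
    i=1+np.argmin([np.hypot(*(c[k]-uv))-s[k,4]*.1 for k in range(1,n)])
    return ray(cam,c[i],z)[:2],s[i,4],c[i]
def ring(im,cam,c0):
    hsv=cv2.cvtColor(im,cv2.COLOR_BGR2HSV);P=[]
    ok=(hsv[...,1]<60)&(hsv[...,2]>120)
    for v,u in zip(*np.nonzero(ok)):
        p=ray(cam,(u,v),.104)[:2]
        if .068<np.hypot(*(p-c0))<.088:P.append(p)
    P=np.array(P)
    f=least_squares(lambda q:np.hypot(*(P-q[:2]).T)-q[2],[*c0,.075],loss='soft_l1',f_scale=.003)
    return f.x,len(P)
E
python3 - <<'E'
from m import *
T=cv2.imread('pics/top0.png');S=cv2.imread('pics/scene0.png')
for u in[(362,229),(352,245),(385,216),(340,240)]:print(T[u[1],u[0]],cv2.cvtColor(T,cv2.COLOR_BGR2HSV)[u[1],u[0]])
for n,im,cam,h,k in(('top',T,'top',(386,217),(243,198)),('scene',S,'scene',(173,283),(327,194))):
    print(n,'handle',blob(im,cam,h,.1305),'knob',blob(im,cam,k,.110))
c0=ray('top',(362,229),.104)[:2]
for _ in range(3):
    f,n=ring(T,'top',c0);c0=f[:2];print('ring',f,n)
c1=ray('scene',(191,265),.104)[:2]
for _ in range(3):
    f,n=ring(S,'scene',c1);c1=f[:2];print('ringS',f,n)
print('pivot',ray('top',(259,213.5),.09),ray('scene',(301,203),.09), 'rosette',ray('top',(294,217.5),.124))
# foot corners
for u in[(360,261),(569,292),(558,388),(344,355)]:print(ray('top',np.array(u)*.7,.01)[:2])
E
```

```text
[158 154 144] [ 99  23 158]
[137 124 108] [103  54 137]
[24 24 24] [ 0  0 24]
[118 130 135] [ 21  32 135]
top handle (array([ 0.56425135, -0.21016423]), np.int32(67), array([385.6119403 , 216.25373134])) knob (array([0.62893721, 0.17511354]), np.int32(49), array([242.02040816, 196.73469388]))
scene handle (array([ 0.5642065 , -0.20935606]), np.int32(167), array([172.45508982, 283.35928144])) knob (array([0.63238497, 0.1698657 ]), np.int32(31), array([326.96774194, 196.70967742]))Traceback (most recent call last):
  File "<stdin>", line 8, in <module>
  File "m.py", line 12, in ring
    p=ray(cam,(u,v),.104)[:2]
      ~~~^^^^^^^^^^^^^^^^
  File "h.py", line 4, in ray
    c=get_calibration(cam);K=np.array([[c['fx'],0,c['cx']],[0,c['fy'],c['cy']],[0,0,1]])
ValueError: time passes only in moves, steps and waits
```

Run:
```python
import cv2,numpy as np
T=cv2.imread('pics/top0.png')[170:290,225:415];S=cv2.imread('pics/scene0.png')[170:330,120:350]
a=cv2.resize(T,(760,480)); cv2.imwrite('pics/c1.png',a)
```

```text
(no output)
```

View pics/c1.png

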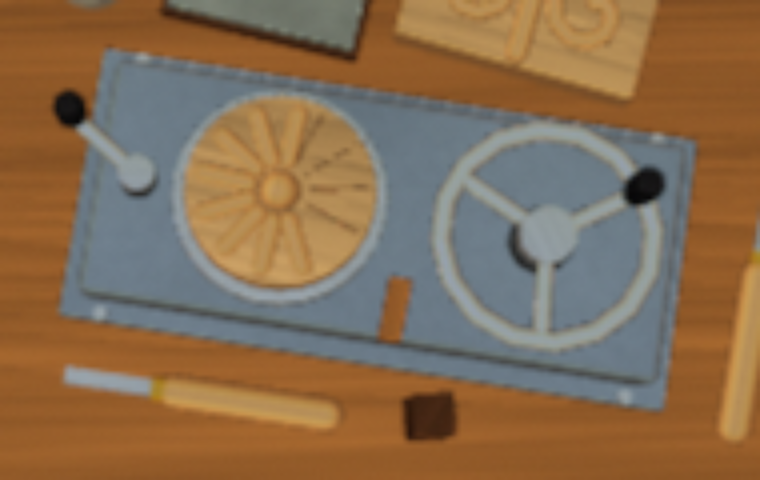

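The crop confirms the layout: hub at about (547,236), handle at (644,186), pivot at (137,174) and knob at (69,107). The trailing (counter-clockwise) side of the handle is free.

```bash
sed -i '1,2c import numpy as np, cv2, functools\nfrom workcell import env, read_camera, get_calibration as gc0\nget_calibration=functools.lru_cache(None)(gc0)' h.py
cat >> m.py <<'E'
if __name__=='__main__':
    T=cv2.imread('pics/top0.png');S=cv2.imread('pics/scene0.png')
    for im,cam,c in((T,'top',ray('top',(361.75,229),.104)[:2]),(S,'scene',ray('scene',(191,265),.104)[:2])):
        for _ in range(3):
            f,n=ring(im,cam,c);c=f[:2]
        print('ring',cam,f,n)
    print('pivot',ray('top',(225+34.2,170+43.5),.09)[:2],ray('scene',(301,203),.09)[:2],'rosette',ray('top',(225+69.7,170+47),.124)[:2])
    for u in[(108,50),(695,140),(662,408),(62,315)]:print('foot',ray('top',np.array(u)/4+[225,170],.01)[:2])
E
python3 m.py
```

```text
ring top [ 0.53233482 -0.14668876  0.07748536] 1089
ring scene [ 0.54680177 -0.15411825  0.07802746] 2000
pivot [0.58483255 0.12959618] [0.59103553 0.1287848 ] rosette [0.56792272 0.03265845]
foot [0.69087921 0.15357508]
foot [ 0.61513644 -0.27485226]
foot [ 0.42101422 -0.2404562 ]
foot [0.49579376 0.18854999]
```

>>> {"name": "jog_arm", "arguments": {"motion": [0.25,-0.12,0,0,0,0,0,0.5,-0.23,0,0,0,0,0,0.75,-0.34,0,0,0,0,0,1,-0.46,0,0,0,0,0,1,-0.46,0,0,0,0,0,1,-0.46,0,0,0,0,0,1,-0.46,0,0,0,0,0]}}

```text
clock: 0.98
tcp_pos: [0.3244, -0.4102, 0.2311]
orientation: [0.0, 0.99, 0.138, -0.0]
wrist_force: [0.0, 0.1, 0.2]
finger_gap: 0.0005
grip_force: 0.0
```

>>> {"name": "jog_arm", "arguments": {"motion": [0.25,-0.12,0,0,0,0.05,0,0.5,-0.23,0,0,0,0.1,0,0.75,-0.34,0,0,0,0.15,0,1,-0.46,0,0,0,0.1775,0,1,-0.46,0,0,0,0.1775,0,1,-0.46,0,0,0,0.1775,0,1,-0.46,0,0,0,0.1775,0]}}

```text
clock: 1.85
tcp_pos: [0.4911, -0.2673, 0.2312]
orientation: [0.0, 1.0, -0.001, -0.0]
wrist_force: [-0.3, 0.7, 0.9]
finger_gap: 0.0002
grip_force: 0.0
```

>>> {"name": "jog_arm", "arguments": {"motion": [0.17,-0.15,0,0,0,0,0,0.34,-0.3,0,0,0,0,0,0.515,-0.4425,0,0,0,0,0,0.515,-0.4425,0,0,0,0,0,0.515,-0.4425,0.15,0,0,0,0,0.515,-0.4425,0.3,0,0,0,0,0.515,-0.4425,0.45,0,0,0,0,0.515,-0.4425,0.55,0,0,0,0,0.515,-0.4425,0.565,0,0,0,0,0.515,-0.4425,0.565,0,0,0,0]}}

```text
clock: 3.1
tcp_pos: [0.5948, -0.1786, 0.119]
orientation: [0.0, 1.0, -0.001, 0.0]
wrist_force: [-0.3, 0.7, 0.0]
finger_gap: -0.0003
grip_force: 0.0
```

Run:
```python
from h import *
S=shot('scene','s1');a=cv2.resize(S[150:350,80:350],(800,593))
cv2.imwrite('pics/s1c.png',a)
# circle rows: world centre (.535,-.150) r .066, from phi=-26 down
c=np.array([.535,-.150]);r=.066
P=lambda d:c+r*np.array([np.cos(np.radians(d)),np.sin(np.radians(d))])
for s in(-26,-146,-266):
    print(s,[tuple(np.round((P(s-10*k)-P(s))*[5,-5],3)) for k in range(1,13)])
```

```text
-26 [(np.float64(-0.03), np.float64(0.049)), (np.float64(-0.067), np.float64(0.093)), (np.float64(-0.112), np.float64(0.129)), (np.float64(-0.162), np.float64(0.157)), (np.float64(-0.217), np.float64(0.176)), (np.float64(-0.274), np.float64(0.185)), (np.float64(-0.331), np.float64(0.184)), (np.float64(-0.388), np.float64(0.173)), (np.float64(-0.441), np.float64(0.152)), (np.float64(-0.491), np.float64(0.122)), (np.float64(-0.534), np.float64(0.085)), (np.float64(-0.57), np.float64(0.04))]
-146 [(np.float64(-0.028), np.float64(-0.05)), (np.float64(-0.047), np.float64(-0.105)), (np.float64(-0.056), np.float64(-0.162)), (np.float64(-0.055), np.float64(-0.219)), (np.float64(-0.044), np.float64(-0.275)), (np.float64(-0.023), np.float64(-0.329)), (np.float64(0.007), np.float64(-0.379)), (np.float64(0.044), np.float64(-0.422)), (np.float64(0.089), np.float64(-0.458)), (np.float64(0.139), np.float64(-0.486)), (np.float64(0.194), np.float64(-0.505)), (np.float64(0.251), np.float64(-0.514))]
-266 [(np.float64(0.058), np.float64(0.001)), (np.float64(0.114), np.float64(0.012)), (np.float64(0.168), np.float64(0.033)), (np.float64(0.217), np.float64(0.062)), (np.float64(0.26), np.float64(0.1)), (np.float64(0.297), np.float64(0.145)), (np.float64(0.324), np.float64(0.195)), (np.float64(0.343), np.float64(0.249)), (np.float64(0.352), np.float64(0.306)), (np.float64(0.351), np.float64(0.364)), (np.float64(0.34), np.float64(0.42)), (np.float64(0.32), np.float64(0.474))]
```

View pics/s1c.png

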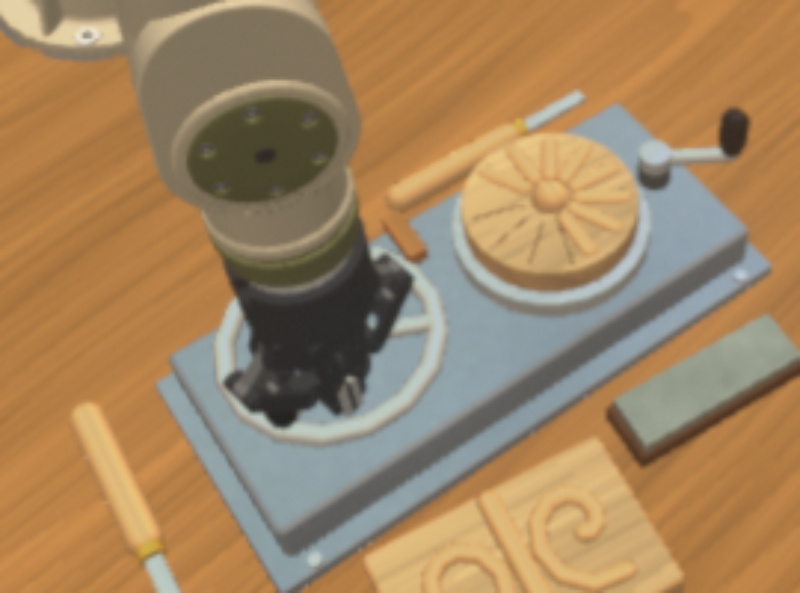

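The closed fingers sit at about (345,395), behind the hidden handle at about (285,395). The flared linkage is close to the handle's top, so I raise 16 mm before pushing.

>>> {"name": "jog_arm", "arguments": {"motion": [0,0,-0.08,0,0,0,0,0,0,-0.08,0,0,0,0]}}

```text
clock: 3.4
tcp_pos: [0.5968, -0.1781, 0.1373]
orientation: [0.001, 1.0, 0.0, 0.002]
wrist_force: [0.1, -0.1, -0.2]
finger_gap: -0.0002
grip_force: 0.0
```

>>> {"name": "jog_arm", "arguments": {"motion": [-0.03,0.049,0,0,0,0,0,-0.067,0.093,0,0,0,0,0,-0.112,0.129,0,0,0,0,0,-0.162,0.157,0,0,0,0,0,-0.217,0.176,0,0,0,0,0,-0.274,0.185,0,0,0,0,0,-0.331,0.184,0,0,0,0,0,-0.388,0.173,0,0,0,0,0,-0.441,0.152,0,0,0,0,0,-0.491,0.122,0,0,0,0,0,-0.534,0.085,0,0,0,0,0,-0.57,0.04,0,0,0,0,0]}}

```text
clock: 4.9
tcp_pos: [0.4802, -0.1854, 0.1344]
orientation: [0.001, 1.0, -0.0, -0.0]
wrist_force: [0.6, -2.2, 0.4]
finger_gap: -0.0003
grip_force: 1.0
```

Run:
```python
from h import *
S=shot('scene','s2');T=shot('top','t2')
cv2.imwrite('pics/s2c.png',np.hstack([cv2.resize(S[170:330,90:290],(400,320)),cv2.resize(T[170:330,250:450],(400,320))]))
```

```text
(no output)
```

View pics/s2c.png

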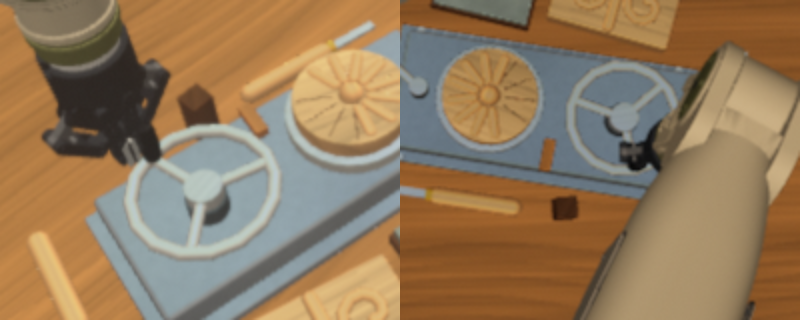

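The handle (left crop, about (150,140)) is being pushed just ahead of the closed fingers. I carry on round.

>>> {"name": "jog_arm", "arguments": {"motion": [-0.028,-0.05,0,0,0,0,0,-0.047,-0.105,0,0,0,0,0,-0.056,-0.162,0,0,0,0,0,-0.055,-0.219,0,0,0,0,0,-0.044,-0.275,0,0,0,0,0,-0.023,-0.329,0,0,0,0,0,0.007,-0.379,0,0,0,0,0,0.044,-0.422,0,0,0,0,0,0.089,-0.458,0,0,0,0,0,0.139,-0.486,0,0,0,0,0,0.194,-0.505,0,0,0,0,0,0.251,-0.514,0,0,0,0,0]}}

```text
clock: 6.5
tcp_pos: [0.5319, -0.0824, 0.1341]
orientation: [0.0, 1.0, 0.0, -0.0]
wrist_force: [-2.7, -1.8, 0.8]
finger_gap: 0.0002
grip_force: 1.4
```

Run:
```python
from h import *
S=shot('scene','s3');T=shot('top','t3')
cv2.imwrite('pics/s3c.png',np.hstack([cv2.resize(S[170:330,90:290],(400,320)),cv2.resize(T[170:330,250:450],(400,320))]))
```

```text
(no output)
```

View pics/s3c.png

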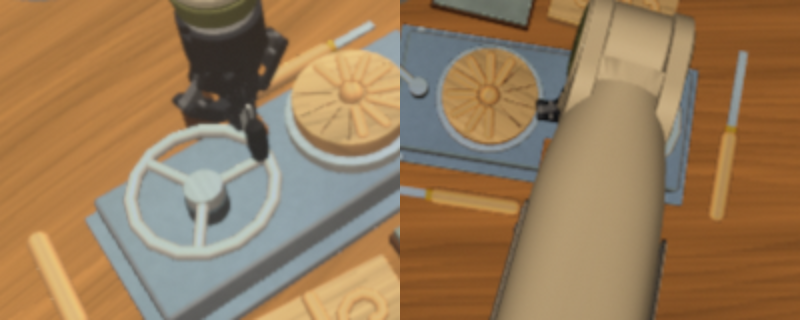

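The handle (left crop, about (257,140)) is still ahead of the fingers. I go on about 90°, then measure.

>>> {"name": "jog_arm", "arguments": {"motion": [0.058,0.001,0,0,0,0,0,0.114,0.012,0,0,0,0,0,0.168,0.033,0,0,0,0,0,0.217,0.062,0,0,0,0,0,0.26,0.1,0,0,0,0,0,0.297,0.145,0,0,0,0,0,0.324,0.195,0,0,0,0,0,0.343,0.249,0,0,0,0,0,0.343,0.249,0,0,0,0,0]}}

```text
clock: 7.72
tcp_pos: [0.6013, -0.1338, 0.1346]
orientation: [0.001, 1.0, -0.001, 0.001]
wrist_force: [0.4, 0.1, -0.3]
finger_gap: 0.0002
grip_force: 0.0
```

Run:
```python
from h import *
S=shot('scene','s4')
print(env.get_state()['tcp_pos'])
cv2.imwrite('pics/s4c.png',cv2.resize(S[220:320,120:260],(700,500)))
```

```text
[ 0.60097489 -0.133315    0.13463985]
```

View pics/s4c.png

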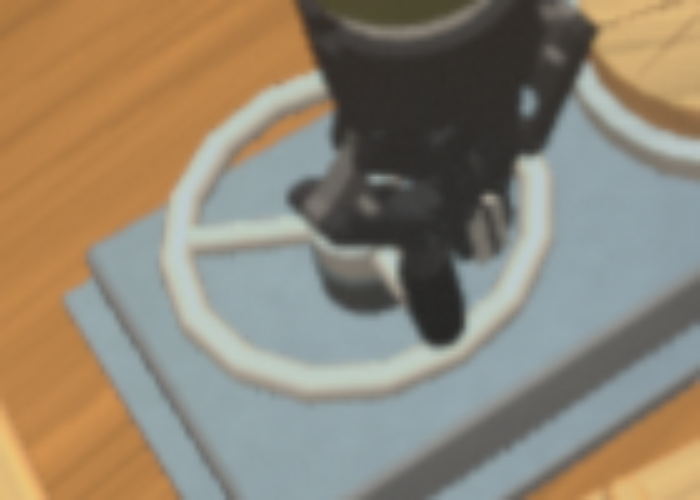

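The handle stands at about (433,295) in the crop, ahead of the fingers at (488,225). I work out its angle.

Run:
```python
from h import *
c=np.array([.535,-.150])
a=lambda p:np.degrees(np.arctan2(*(p[:2]-c)[::-1]))
for uv in[(206.6,279),(205.6,277.5)]:
    h=ray('scene',uv,.1305);print(h,np.hypot(*(h[:2]-c)),a(h))
h0=ray('scene',(172.455,283.36),.1305);print(h0,a(h0))
P=lambda d:c+.066*np.array([np.cos(np.radians(d)),np.sin(np.radians(d))])
s=14
for k in(5,10,15,20,25,30,35,40,45,50,55):print(s-k,np.round((P(s-k)-P(s))*[5,-5],3))
```

```text
[ 0.60413088 -0.15988972  0.1305    ] 0.06983469854986489 -8.141372889123957
[ 0.60028455 -0.15906885  0.1305    ] 0.06591142676650961 -7.908495549051085
[ 0.56420758 -0.20935711  0.1305    ] -63.79979448556077
9 [0.006 0.028]
4 [0.009 0.057]
-1 [0.01  0.086]
-6 [0.008 0.114]
-11 [0.004 0.143]
-16 [-0.003  0.171]
-21 [-0.012  0.198]
-26 [-0.024  0.224]
-31 [-0.037  0.25 ]
-36 [-0.053  0.274]
-41 [-0.071  0.296]
```

>>> {"name": "jog_arm", "arguments": {"motion": [0.006,0.028,0,0,0,0,0,0.009,0.057,0,0,0,0,0,0.01,0.086,0,0,0,0,0,0.008,0.114,0,0,0,0,0,0.004,0.143,0,0,0,0,0,-0.003,0.171,0,0,0,0,0,-0.012,0.198,0,0,0,0,0,-0.024,0.224,0,0,0,0,0,-0.03,0.237,0,0,0,0,0,-0.037,0.25,0,0,0,0,0,-0.037,0.25,0,0,0,0,0]}}

```text
clock: 9.15
tcp_pos: [0.5929, -0.1831, 0.1346]
orientation: [0.001, 1.0, -0.0, 0.0]
wrist_force: [1.1, -0.3, -0.9]
finger_gap: 0.0003
grip_force: 0.3
```

Run:
```python
from h import *
S=shot('scene','s5');S0=cv2.imread('pics/scene0.png')
print(env.get_state()['tcp_pos'])
f=lambda I:cv2.resize(I[235:315,130:210],(400,400))
cv2.imwrite('pics/s5c.png',np.hstack([f(S),f(S0)]))
```

```text
[ 0.59292671 -0.18303283  0.13462211]
```

View pics/s5c.png

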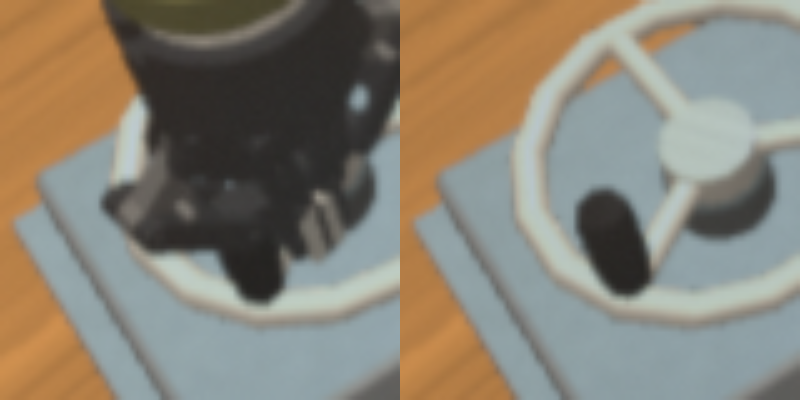

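The handle's foot is now at (260,302), against (229,295) at the start, so about 6 px remain.

Run:
```python
from h import *
c=np.array([.535,-.150])
a=lambda p:np.degrees(np.arctan2(*(p[:2]-c)[::-1]))
h=ray('scene',(178.65,284.8),.1305);print(h,np.hypot(*(h[:2]-c)),a(h))
t=env.get_state()['tcp_pos'];s=a(t);print(s)
P=lambda d:c+.066*np.array([np.cos(np.radians(d)),np.sin(np.radians(d))])
s=-31
for k in(3,6,8,9,10,11):print(s-k,np.round((P(s-k)-P(s))*[5,-5],3))
```

```text
[ 0.57512877 -0.2033881   0.1305    ] 0.06678777439827037 -53.06991802693244
-29.694040755364696
-34 [-0.009  0.015]
-37 [-0.019  0.029]
-39 [-0.026  0.038]
-40 [-0.03   0.042]
-41 [-0.034  0.047]
-42 [-0.038  0.051]
```

>>> {"name": "jog_arm", "arguments": {"motion": [-0.009,0.015,0,0,0,0,0,-0.019,0.029,0,0,0,0,0,-0.026,0.038,0,0,0,0,0,-0.03,0.042,0,0,0,0,0,-0.03,0.042,0,0,0,0,0,-0.03,0.042,0,0,0,0,0,0,0,0,0,0,0,0,0.03,-0.08,0,0,0,0,0,0.03,-0.08,-0.2,0,0,0,0,-0.2,-0.3,-0.4,0,0,0,0,-0.5,-0.6,-0.45,0,0,0,0,-0.5,-0.6,-0.45,0,0,0,0]}}

```text
clock: 10.7
tcp_pos: [0.491, -0.0597, 0.2253]
orientation: [0.0, 1.0, 0.001, 0.0]
wrist_force: [0.5, 0.8, -0.1]
finger_gap: -0.0002
grip_force: 0.0
```

Run:
```python
from m import *
c=np.array([.535,-.150])
a=lambda p:np.degrees(np.arctan2(*(p[:2]-c)[::-1]))
S=shot('scene','s6');T=shot('top','t6');print(env.get_state()['tcp_pos'])
S0=cv2.imread('pics/scene0.png')
for I in(S0,S):
    b=blob(I,'scene',(173,283),.1305);print(b,a(b[0]))
b=blob(T,'top',(386,217),.1305);print(b,a(b[0]))
```

```text
[ 0.49049437 -0.05917337  0.22565546]
(array([ 0.5642065 , -0.20935606]), np.int32(167), array([172.45508982, 283.35928144])) -63.800238471528466
(array([ 0.56925882, -0.20801575]), np.int32(155), array([174.70967742, 284.52258065])) -59.437768471528194Traceback (most recent call last):
  File "<stdin>", line 8, in <module>
  File "m.py", line 6, in blob
    i=1+np.argmin([np.hypot(*(c[k]-uv))-s[k,4]*.1 for k in range(1,n)])
        ~~~~~~~~~^^^^^^^^^^^^^^^^^^^^^^^^^^^^^^^^^^^^^^^^^^^^^^^^^^^^^^
    return _wrapfunc(a, 'argmin', axis=axis, out=out, **kwds)
    return _wrapit(obj, method, *args, **kwds)
    result = getattr(arr, method)(*args, **kwds)
ValueError: attempt to get argmin of an empty sequence
```

Clear view: about 4.4° remain. One gentle nudge.

>>> {"name": "jog_arm", "arguments": {"motion": [0.3,0.3,0.05,0,0,0,0,0.53,0.52,0.2,0,0,0,0,0.53,0.52,0.45,0,0,0,0,0.5,0.6,0.45,0,0,0,0,0.47,0.642,0.45,0,0,0,0,0.4525,0.6615,0.45,0,0,0,0,0.4525,0.6615,0.45,0,0,0,0,0.53,0.52,0.45,0,0,0,0,0.53,0.52,0.25,0,0,0,0,0.3,0.3,0.05,0,0,0,0,0,0,0,0,0,0,0,0,0,0,0,0,0,0]}}

```text
clock: 12.3
tcp_pos: [0.4911, -0.0606, 0.227]
orientation: [0.001, 1.0, 0.001, 0.002]
wrist_force: [0.6, -0.5, 0.3]
finger_gap: -0.0
grip_force: 0.0
```

Run:
```python
from m import *
c=np.array([.535,-.150])
a=lambda p:np.degrees(np.arctan2(*(p[:2]-c)[::-1]))
S=shot('scene','s7');print(env.get_state()['tcp_pos'])
b=blob(S,'scene',(173,283),.1305);print(b,a(b[0]))
```

```text
[ 0.4885352  -0.05834738  0.22759473]
(array([ 0.56466429, -0.21029844]), np.int32(153), array([172.20261438, 283.83660131])) -63.80475847014108
```

The handle is back at its starting angle (−63.80° both times). On to the lock knob: I come down on its far-right side.

>>> {"name": "jog_arm", "arguments": {"motion": [0.2,-0.25,0,0,0,0,0,0.4,-0.5,0,0,0,0,0,0.6,-0.75,0,0,0,0,0,0.765,-1,0,0,0,0,0,0.765,-1,0,0,0,0,0,0.765,-1,0,0,0,0,0,0.765,-1,0.2,0,0,0,0,0.765,-1,0.4,0,0,0,0,0.765,-1,0.5,0,0,0,0,0.765,-1,0.59,0,0,0,0,0.765,-1,0.59,0,0,0,0]}}

```text
clock: 13.72
tcp_pos: [0.6447, 0.1123, 0.1058]
orientation: [-0.009, 1.0, 0.021, -0.002]
wrist_force: [0.8, 0.2, -1.0]
finger_gap: 0.0003
grip_force: 0.0
```

Run:
```python
from m import *
S=shot('scene','s8');T=shot('top','t8');s=env.get_state();t=s['tcp_pos'];print(t,s['wrist_force'])
cv2.imwrite('pics/s8c.png',np.hstack([cv2.resize(S[150:270,250:370],(400,400)),cv2.resize(T[150:270,200:320],(400,400))]))
c=np.array([.585,.130])
for d in range(2,110,8):
    p=c+.060*np.array([np.cos(np.radians(d)),np.sin(np.radians(d))]);print(d,np.round((p-t[:2])*[5,-5],3))
```

```text
[0.64647743 0.11279707 0.1077096 ] [ 1.0084518  -0.20370397  0.46736872]
2 [-0.008 -0.096]
10 [-0.012 -0.138]
18 [-0.022 -0.179]
26 [-0.038 -0.218]
34 [-0.059 -0.254]
42 [-0.084 -0.287]
50 [-0.115 -0.316]
58 [-0.148 -0.34 ]
66 [-0.185 -0.36 ]
74 [-0.225 -0.374]
82 [-0.266 -0.383]
90 [-0.307 -0.386]
98 [-0.349 -0.383]
106 [-0.39  -0.374]
```

View pics/s8c.png

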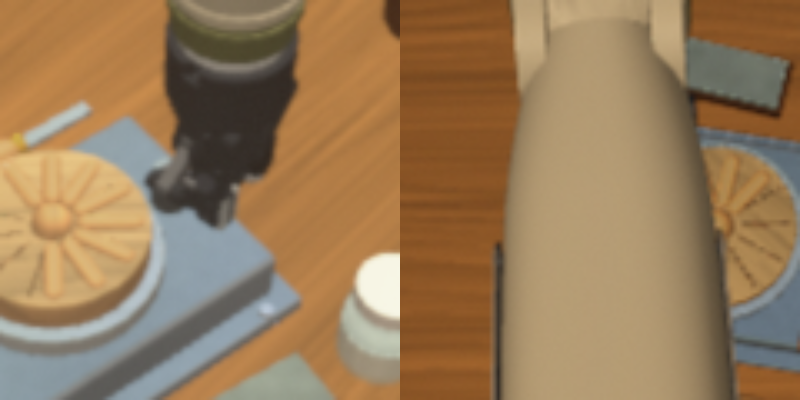

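The fingers (left crop, about (225,215)) stand right of the hidden knob, 25 mm short of the planned y. I check why.

Run:
```python
from h import *
s=env.get_state();print(s['joint_pos'].round(3),s['qvel'].round(3),s['tcp_pos'],s['wrist_force'],s['tau'].round(2))
```

```text
[0.042 0.524 0.059 1.105 0.019 3.141] [ 0.005 -0.002  0.021  0.     0.003  0.   ] [0.64647743 0.11279707 0.1077096 ] [ 1.0084518  -0.20370397  0.46736872] [-4.000e-02 -5.696e+01  2.771e+01  3.000e-02  6.000e-02  0.000e+00]
```

Joint 6 is at its limit. I lift and turn the tool back 45°.

>>> {"name": "jog_arm", "arguments": {"motion": [0,0,-0.3,0,0,0,0,0,0,-0.3,0,0,-0.1,0,0,0,-0.3,0,0,-0.2,0,0,0,-0.3,0,0,-0.3,0,0,0,-0.3,0,0,-0.4,0,0,0,-0.3,0,0,-0.5,0,0,0,-0.3,0,0,-0.5,0,0,0,-0.3,0,0,-0.5,0]}}

```text
clock: 14.82
tcp_pos: [0.6469, 0.1123, 0.1673]
orientation: [-0.009, 0.916, 0.402, 0.004]
wrist_force: [0.1, 0.4, -0.4]
finger_gap: 0.0
grip_force: 0.0
```

```bash
cat > l.py <<'E'
from h import *
from scipy.spatial.transform import Rotation as R
s=env.get_state();t=s['tcp_pos'];q=s['orientation'];M=R.from_quat([*q[1:],q[0]]).as_matrix()
print(t,s['joint_pos'].round(2),M.round(3)[:2])
c=np.array([.585,.130])
for d in range(2,118,8):
    p=c+.060*np.array([np.cos(np.radians(d)),np.sin(np.radians(d))]);v=M.T@(np.array([*p,.110])-t)*5;print(d,v.round(3))
E
python3 l.py
```

```text
[0.64693289 0.11230906 0.1672521 ] [0.04 0.49 0.16 1.24 0.02 2.36] [[ 0.677  0.736  0.   ]
 [ 0.736 -0.677  0.019]]
2 [ 0.062 -0.071  0.288]
10 [ 0.09  -0.102  0.289]
18 [ 0.113 -0.137  0.29 ]
26 [ 0.131 -0.175  0.29 ]
34 [ 0.143 -0.215  0.291]
42 [ 0.15  -0.256  0.292]
50 [ 0.151 -0.298  0.292]
58 [ 0.146 -0.339  0.293]
66 [ 0.136 -0.38   0.293]
74 [ 0.119 -0.419  0.293]
82 [ 0.098 -0.455  0.293]
90 [ 0.072 -0.487  0.294]
98 [ 0.042 -0.516  0.293]
106 [ 0.007 -0.54   0.293]
114 [-0.03  -0.559  0.293]
```

>>> {"name": "jog_arm", "arguments": {"motion": [0.062,-0.071,0,0,0,0,0,0.062,-0.071,0.15,0,0,0,0,0.062,-0.071,0.288,0,0,0,0,0.09,-0.102,0.289,0,0,0,0,0.113,-0.137,0.29,0,0,0,0,0.131,-0.175,0.29,0,0,0,0,0.143,-0.215,0.291,0,0,0,0,0.15,-0.256,0.292,0,0,0,0,0.151,-0.298,0.292,0,0,0,0,0.146,-0.339,0.293,0,0,0,0,0.136,-0.38,0.293,0,0,0,0,0.119,-0.419,0.293,0,0,0,0]}}

```text
clock: 16.32
tcp_pos: [0.6009, 0.1882, 0.1092]
orientation: [-0.009, 0.915, 0.403, 0.004]
wrist_force: [2.8, -1.8, -0.1]
finger_gap: -0.0002
grip_force: 1.2
```

```bash
python3 l.py | sed -n '1,2p;11,20p'
python3 - <<'E'
from h import *
S=shot('scene','s9');print(env.get_state()['wrist_force'])
cv2.imwrite('pics/s9c.png',cv2.resize(S[140:260,240:380],(560,480)))
E
```

```text
[0.60088619 0.18815603 0.10919011] [ 0.17  0.47 -0.02  1.07  0.02  2.48] [[ 0.675  0.737 -0.   ]
 [ 0.737 -0.675  0.02 ]]
66 [ 0.016  0.043 -0.004]
74 [ 0.     0.004 -0.004]
82 [-0.021 -0.032 -0.004]
90 [-0.047 -0.065 -0.004]
98 [-0.077 -0.094 -0.004]
106 [-0.111 -0.118 -0.004]
114 [-0.148 -0.137 -0.004]
[ 0.88091565 -0.91453904 -0.31153978]
```

View pics/s9c.png

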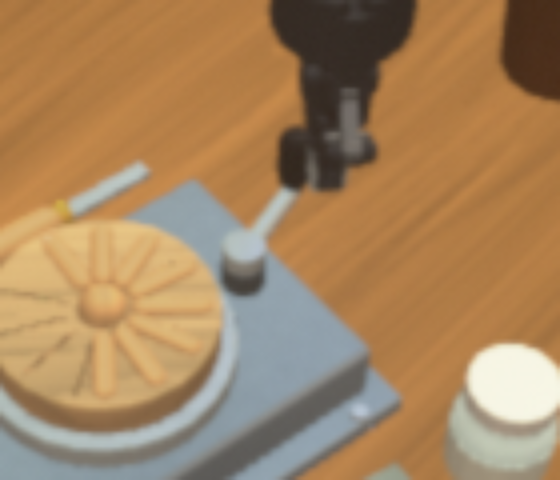

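The knob (292,155) is moving ahead of the fingers. I continue in small steps towards the stop, watching the force.

>>> {"name": "jog_arm", "arguments": {"motion": [-0.01,-0.014,0,0,0,0,0,-0.021,-0.032,0,0,0,0,0,-0.034,-0.049,0,0,0,0,0,-0.047,-0.065,0,0,0,0,0,-0.047,-0.065,0,0,0,0,0]}}

```text
clock: 17.0
tcp_pos: [0.5846, 0.1893, 0.1092]
orientation: [-0.009, 0.915, 0.403, 0.003]
wrist_force: [1.6, -2.1, 0.4]
finger_gap: -0.0002
grip_force: 0.9
```

>>> {"name": "jog_arm", "arguments": {"motion": [-0.007,-0.008,0,0,0,0,0,-0.014,-0.015,0,0,0,0,0,-0.014,-0.015,0,0,0,0,0]}}

```text
clock: 17.38
tcp_pos: [0.5806, 0.1899, 0.1092]
orientation: [-0.009, 0.915, 0.403, 0.003]
wrist_force: [2.8, -0.4, -0.8]
finger_gap: -0.0001
grip_force: 0.9
```

>>> {"name": "jog_arm", "arguments": {"motion": [-0.007,-0.007,0,0,0,0,0,-0.0145,-0.0135,0,0,0,0,0,-0.0145,-0.0135,0,0,0,0,0]}}

```text
clock: 17.75
tcp_pos: [0.5796, 0.1897, 0.1095]
orientation: [-0.008, 0.915, 0.403, 0.006]
wrist_force: [10.1, -0.3, -5.2]
finger_gap: 0.0003
grip_force: 4.5
```

>>> {"name": "jog_arm", "arguments": {"motion": [-0.007,-0.006,0,0,0,0,0,-0.0145,-0.012,0,0,0,0,0,-0.0145,-0.012,0,0,0,0,0]}}

```text
clock: 18.12
tcp_pos: [0.5792, 0.1896, 0.1098]
orientation: [-0.008, 0.915, 0.403, 0.009]
wrist_force: [17.7, 1.0, -10.7]
finger_gap: 0.0002
grip_force: 8.6
```

Run:
```python
from h import *
S=shot('scene','s10');s=env.get_state();print(s['wrist_force'],s['tcp_pos'])
v=S.max(2)
# knob: column extents of dark pixels near it
m=(v[165:195,295:345]<60)
for r in m[::2]:print(''.join('#' if k else '.' for k in r))
```

```text
[ 17.94553348   1.27328352 -10.26539477] [0.57922715 0.1896369  0.10980388]
................#####.............................
.................#................................
.................#................................
................##................................
........###.##...#####......#.....................
........######....#####...........................
........######.....####...........................
........######....##.#............................
........#####.....................................
.........###......................................
..................................................
..................................................
..................................................
..................................................
..................................................
```

Force is rising with no travel, so the lever is at its stop. I back off and lift clear.

>>> {"name": "jog_arm", "arguments": {"motion": [0.03,0.026,0,0,0,0,0,0.11,0.1,0,0,0,0,0,0.15,0.14,0,0,0,0,0,0.15,0.14,0,0,0,0,0,0.15,0.14,-0.25,0,0,0,0,0.15,0.14,-0.5,0,0,0,0,0.15,0.14,-0.75,0,0,0,0,0.15,0.14,-0.75,0,0,0,0]}}

```text
clock: 19.18
tcp_pos: [0.6154, 0.1896, 0.2644]
orientation: [-0.008, 0.915, 0.403, 0.007]
wrist_force: [-0.3, -0.2, -0.5]
finger_gap: 0.0002
grip_force: 0.0
```

Run:
```python
from m import *
S=shot('scene','s11');s=env.get_state();print(s['tcp_pos'],s['wrist_force'])
c=np.array([.535,-.150]);a=lambda p,c:np.degrees(np.arctan2(*(p[:2]-c)[::-1]))
b=blob(S,'scene',(173,283),.1305);print(b,a(b[0],c))
k=blob(S,'scene',(306,178),.110,12);print(k,a(k[0],np.array([.588,.130])))
cv2.imwrite('pics/s11c.png',cv2.resize(S[130:330,110:390],(800,571)))
```

```text
[0.61444439 0.18936727 0.26151273] [ 0.54763716  0.9687297  -0.06390713]
(array([ 0.56382913, -0.20989505]), np.int32(162), array([172.09876543, 283.42592593])) -64.29721325346479
(array([0.5601278 , 0.18629404]), np.int32(2), array([307.5, 177. ])) 116.3408450266766
```

View pics/s11c.png

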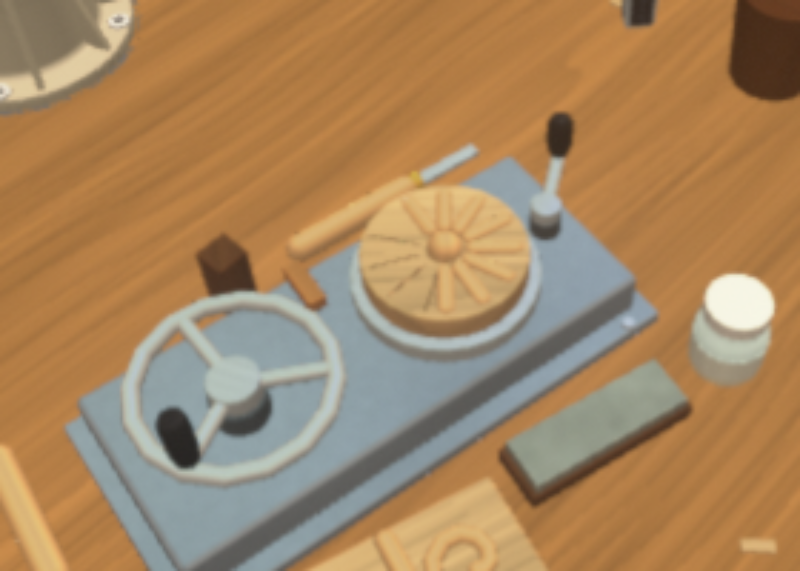

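The wheel handle is back at its start and everything else lies undisturbed. The knob is at crop (559,135), with the lever swung over. I check the angle and hand in if it agrees with the stop.

Run:
```python
from h import *
p=ray('scene',(305.7,177.3),.110)[:2]; out=[]
for c in([.585,.130],[.588,.1295],[.591,.1288]):
    d=p-c;out.append(np.degrees(np.arctan2(d[1],d[0])));print(p,np.hypot(*d),out[-1],'lock',np.radians(out[-1]+10-45))
if max(out)>=117: print(env.hand_in())
```

```text
[0.55764539 0.18266769] 0.05934779228476796 117.44651593045126 lock 1.4389631597843306
[0.55764539 0.18266769] 0.06122259219039638 119.72299946897319 lock 1.4786952928989892
[0.55764539 0.18266769] 0.06335817403393026 121.76558683066935 lock 1.5143451676202118
the job is handed in; nothing more can be done
None
```

I turned the wheel clockwise one full turn, with the handle back within about half a degree of its start, pushed the lock lever over to its stop, and handed the job in at about 19 s; no verdict came back.

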